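# Snap a coat button together in the bench press

### The job

Take the work plate by its black fin and slide it until the blue button cap is centred under the ram of the green bench press; let go of the fin, then push the press's red knob down until the cap snaps fully home in the plate's brass jaws, and keep pushing firmly: finish while still holding the ram pressed on the cap. Press the cap only with the press, never with the gripper, and leave the thread spools and the pin tin where they are.

Things in the scene. Friction and masses are not known exactly. Their poses are not given: they have to be found in the camera images.
- press: Green bench press, fixed, 140 mm tall. Origin on the table straight below the ram axis. On its own +y side: a square column 40 mm wide, inner face 102 mm from the axis, on a foot that starts 97 mm from it; an overhead arm 36 mm wide, 95 to 139 mm above the table, carries the ram guide (40 mm across). Open on the other three sides.
- ram: Steel ram of the press, vertical, slides straight down 36 mm at most, and a weak spring (about 2 N up net) returns it. Origin at the centre of its flat round foot, 28 mm across; at rest the foot is 65 mm above the table. It meets the unsnapped cap after about 19 mm of travel and has the cap fully home at about 28.5 mm.
- knob_top (a point): Centre of the flat top of the red round knob (42 mm across, 25 mm tall) on the ram, 205 mm above the table at rest. Push it straight down, e.g. with closed fingertips. Cushioned: it sinks up to 12 mm into the ram against a spring of 2 N per mm. The push rises to about 10 N, falls suddenly as the cap snaps, and rises again once the cap is home.
- plate: Loose flat aluminium work plate, 180 x 90 x 10 mm, about 0.45 kg, lying on the table, z up. Origin on its underside straight below the nest; the plate spans x -145 to +35 mm and y -45 to +45 mm in its own frame. The nest is a red ring 66 mm across with four sprung brass jaws standing 17 mm above the plate. Slides on the table.
- fin_top (a point): Centre of the top of the black grip fin on the plate: 44 mm long along the plate's x, 14 mm thick along its y, 42 mm tall, top 52 mm above the table; it stands at x = -120 mm in the plate's frame.
- cap: Blue round button cap, 38 mm across, 26.5 mm tall with its steel stud, 25 g, loose: it stands upright with its stud resting in the jaws of the nest, not yet snapped. Origin at the bottom centre of the stud. Origin height above the plate's underside: about 19 mm unsnapped, 10 mm fully home.
- cap_top (a point): Centre of the cap's flat top (32 mm across), 45 mm above the table before snapping, 36.5 mm when home.
- spool_a: Orange thread spool standing on the table, 42 mm across, 58 mm tall. Origin under its centre. Leave alone.
- spool_b: Green thread spool standing on the table, 42 mm across, 58 mm tall. Origin under its centre. Leave alone.
- pin_tin: Round pin tin with a yellow label, 60 mm across, 45 mm tall. Origin under its centre. Leave alone.
Mind the look-alikes: they are no part of the job. Of the things like the plate, leave any that is pink, purple or turquoise; of the rest the smaller one is meant.

How it is judged:
By the outcome, as a careful person would: the job done as asked, in the order asked, and still so for the second after the job is handed in, while the arm keeps its last pose, push and grip.
It also fails if it takes over 51 s, if anything falls off the work surface, if the arm or the gripper's body presses on something with over 40 N, if the wrist force passes 120 N, or if a joint passes its speed limit or range.

### The arm

A 6-joint arm with a two-finger parallel gripper is mounted at the origin on the work surface. World frame = base frame: x ahead of the robot, y to its left, z up, the work surface at z = 0. Lengths are in m, angles in degrees, forces in N, time in s.
With the tool pointing down it reaches from about 0.3 to 0.75 m from the base axis. Payload 8.5 kg.
Tool frame: the origin (TCP) lies at the very end of the fingers, on their centre line; the grasp point (between the pads) lies 19 mm behind it (env.hold_point_z is the distance from the TCP to the grasp point, in m); z points along the fingers, y is the line along which they close (so a half turn about z gives the same grasp; the last joint's range is limited). The gripper opens to 85 mm and grips with 20 to 120 N. Pads are 22 mm wide; open, the fingers measure 114 mm over their backs; the gripper's body (76 mm by 85 mm) begins 54 mm behind the grasp point. The pads swing forward as they close: fully open they stand 13 mm farther back than shut.
Start: joints at [-77.481, 21.807, 74.336, -0, 83.858, -12.336], TCP at [0.231, -0.499, 0.231] pointing down, gripper open.
Joint ranges: [-178.18, 178.18], [-50.72, 133.34], [12.68, 142.11], [-81.47, 261.47], [9.98, 163.14], [-165.26, 165.26]. Speed limits (degrees/s): [136.94, 136.94, 180, 180, 180, 180].

### API

Orientations are given as a 3x3 rotation matrix whose columns are the frame's x, y, z axes.
In Python, from rig import env, optics gives the robot as it stands.
- The arm moves only by the shell command python3 -m jog 'ROWS' [OPENING] [FORCE]. ROWS is JSON, a list of rows, each an object with "linear": the shift along the tool's x, y, z in units of 40 mm (1.0 is 40 mm), a list of three; "roll": the turn about the tool's z in units of 5 degrees (1.0 is 5 degrees). A call has 1 to 12 rows; each row shifts and turns the commanded pose from where the row before left it, along the tool's axes as they then stand; what a row does not reach is not made up. A row lasts 1/12 s, in which the tool goes at most 41.7 mm and 7.16 degrees, less where a joint would pass 70% of its speed; a pose out of reach is approached as far as the arm can. A call is refused whole if a number of a shift passes 1 or a number of a turn 1, either way. A call with a gripper value outside its range is refused whole. OPENING is the opening, from -1 (shut) to 1 (fully open), set as the call begins (- or left out, the last holds). The fingers move at their own pace and stop on an object; FORCE is the grip in N (left out, the last holds). Time passes only in rows, so rows that do not move let the fingers close. It gives the time, the measured TCP pose, the force, the opening and the grip force at its end, in the units of the state.
- env.observe(): the state, without advancing time (a new reading comes with each control period).
- optics.get_image(name): name is "scene" or "top"; returns the picture (420x560x3 uint8, red, green, blue); there is no depth.
- optics.calibration(name): a dict with "fov_y" (degrees; the focal length in pixels is half the picture's height over the tangent of half this angle, whatever the lens; pixels are square), "cx", "cy" (the principal point, pixels), "T" (4x4, takes a point from camera to world coordinates). Camera axes: x right, y down, z forward; pixel columns grow to the right and rows downward; lengths in m; the calibration is good to about 2 mm. A picture is of the moment at which its call begins. calibration takes no time and is no camera call.
- env.close_job(): hands the job in; it is judged then, once.
The state is a dict: "time_s": time; "q": joint angles; "qvel": joint speeds; "joint_efforts": joint torques, N m; "position": TCP position; "tool_rot": TCP orientation; "ft_force": force on the tool from outside, world axes, zero at the start; "wrist_torque": the same for the moment, N m; "grip_width": finger opening in m; "gripper_force": force on a finger pad.
Only numpy, scipy, OpenCV 4.12 (cv2) and the standard library are available. Lean on these libraries where they do the work, as an engineer would, in place of code of your own. Each camera call takes 0.05 s, during which the arm holds its last target. There are 200 camera calls.

## Working session

There is one attempt and no reset: what is moved stays moved. The work goes in short steps, Python scripts to look and compute and a shell command to move; the robot and the scene stay as the last step left them, time stands still between calls to the robot, and variables do not carry over. Pictures are saved under pics/ and viewed, at most 10 in all, crops included, and the job is handed in when it is done.

```bash
mkdir -p pics; ls
python3 - <<'E'
from rig import env, optics
import cv2, numpy as np
for n in ("scene","top"):
    im=optics.get_image(n); cv2.imwrite(f"pics/{n}0.png",im[:,:,::-1]); c=optics.calibration(n); print(n,c)
s=env.observe(); print(s["time_s"],s["position"],s["tool_rot"],s["ft_force"],s["grip_width"],env.hold_point_z)
E
```

```text
pics
scene {'fov_y': 53.712470217104254, 'cx': 274.95312418821567, 'cy': 204.6879473819435, 'T': array([[ 0.59109865,  0.52268267, -0.61433315,  1.14463908],
       [ 0.8065966 , -0.3849949 ,  0.44853188, -0.39401606],
       [-0.00207529, -0.76064562, -0.64916403,  0.76904012],
       [ 0.        ,  0.        ,  0.        ,  1.        ]])}
top {'fov_y': 50.82139059394734, 'cx': 283.5310542539143, 'cy': 206.82065885826617, 'T': array([[-0.00414608, -0.9935375 ,  0.11342856,  0.39986423],
       [-0.99983557,  0.00612112,  0.01706946,  0.04021407],
       [-0.01765346, -0.11333914, -0.99339951,  1.22164366],
       [ 0.        ,  0.        ,  0.        ,  1.        ]])}
0.1 [ 0.23110699 -0.49881737  0.230771  ] [[ 9.07382475e-01  4.20305804e-01 -2.73449243e-04]
 [ 4.20305802e-01 -9.07381660e-01  1.24775438e-03]
 [ 2.76315578e-04 -1.24712276e-03 -9.99999184e-01]] [-0.33723495 -0.16421682 -0.58690784] 0.08541250653087969 0.0187
```

View pics/scene0.png

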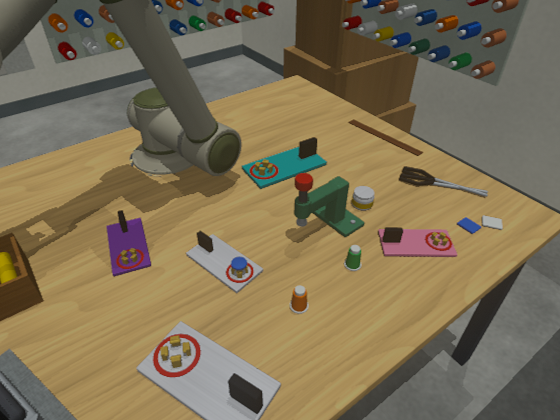

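View pics/top0.png

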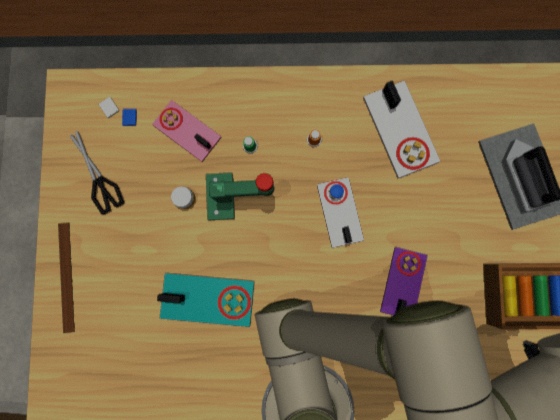

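The scene view shows the small grey plate with its cap at about (238,268), its fin at (205,242) and the red knob at (304,183). In the top view the cap is at (337,192), the fin at (347,235), the knob at (265,183) and the press foot at (220,196). Next I'll measure these.

```bash
cat > h.py <<'E'
from rig import env, optics
import cv2, numpy as np
def cam(n):
    c=optics.calibration(n); return 210/np.tan(np.radians(c["fov_y"]/2)),c["cx"],c["cy"],c["T"]
def ray(n,p):
    f,cx,cy,T=cam(n); d=T[:3,:3]@np.array([(p[0]-cx)/f,(p[1]-cy)/f,1]); return T[:3,3],d/np.linalg.norm(d)
def onz(n,p,z):
    o,d=ray(n,p); return o+d*(z-o[2])/d[2]
def proj(n,P):
    f,cx,cy,T=cam(n); q=T[:3,:3].T@(np.array(P)-T[:3,3]); return np.array([f*q[0]/q[2]+cx,f*q[1]/q[2]+cy])
def tri(a,b):
    (o1,d1),(o2,d2)=ray("scene",a),ray("top",b)
    s=np.linalg.lstsq(np.c_[d1,-d2],o2-o1,rcond=None)[0]
    p,q=o1+s[0]*d1,o2+s[1]*d2; return (p+q)/2,np.linalg.norm(p-q)
def blobs(im,kind,win,amin=15):
    h=cv2.cvtColor(im,cv2.COLOR_RGB2HSV).astype(int); H,S,V=h[...,0],h[...,1],h[...,2]
    m={"red":((H<6)|(H>174))&(S>150)&(V>70),"blue":(H>100)&(H<125)&(S>110)&(V>50),
       "black":(V<60),"grey":(S<45)&(V>110),"green":(H>60)&(H<88)&(S>100)&(V>25)}[kind].astype(np.uint8)
    w=np.zeros_like(m); x0,y0,x1,y1=win; w[y0:y1,x0:x1]=1; m*=w
    cs,_=cv2.findContours(m,cv2.RETR_EXTERNAL,cv2.CHAIN_APPROX_NONE)
    cs=[c for c in cs if cv2.contourArea(c)>=amin]
    return sorted(cs,key=cv2.contourArea,reverse=True)
def desc(c):
    M=cv2.moments(c); return np.round([M["m10"]/M["m00"],M["m01"]/M["m00"]],1),cv2.contourArea(c),cv2.boundingRect(c),np.round(cv2.boxPoints(cv2.minAreaRect(c)),1).tolist()
E
python3 - <<'E'
from h import *
im={n:cv2.imread(f"pics/{n}0.png")[:,:,::-1].copy() for n in("scene","top")}
for n,k,w in[("scene","red",(285,165,325,205)),("top","red",(245,165,285,205)),("scene","blue",(215,245,265,290)),("top","blue",(315,170,360,215)),
 ("scene","black",(185,225,225,260)),("top","black",(330,220,365,250)),("top","grey",(305,165,375,260)),("top","red",(310,170,365,215)),("top","green",(195,160,290,230))]:
    for c in blobs(im[n],k,w)[:2]: print(n,k,*desc(c))
a=np.hstack([cv2.resize(im["top"][160:255,195:375],None,fx=4.3,fy=4.3,interpolation=2)])
cv2.imwrite("pics/c1.png",a[:,:,::-1])
b=cv2.resize(im["scene"][160:300,180:370],None,fx=4.2,fy=4.2,interpolation=2); cv2.imwrite("pics/c2.png",b[:,:,::-1])
E
```

```text
scene red [303.8 179.4] 154.0 (296, 173, 17, 18) [[293.0, 179.0], [303.0, 169.0], [315.0, 181.0], [305.0, 191.0]]
top red [263.9 181.7] 204.5 (256, 174, 17, 17) [[256.0, 174.0], [272.0, 174.0], [272.0, 190.0], [256.0, 190.0]]
scene blue [238.6 262.9] 138.0 (231, 257, 16, 13) [[231.0, 257.0], [246.0, 257.0], [246.0, 269.0], [231.0, 269.0]]
top blue [336.4 190.9] 121.5 (330, 185, 14, 13) [[327.5, 190.5], [336.0, 182.0], [345.0, 191.0], [336.5, 199.5]]
scene black [204.7 241.3] 167.0 (197, 232, 16, 20) [[192.3000030517578, 239.5], [199.0, 230.3000030517578], [216.5, 242.8000030517578], [209.8000030517578, 252.0]]
top black [346.6 234.7] 76.0 (343, 227, 9, 16) [[341.70001220703125, 227.8000030517578], [347.6000061035156, 226.39999389648438], [351.3999938964844, 241.39999389648438], [345.5, 242.89999389648438]]
top grey [340.8 216.9] 1369.5 (317, 178, 47, 70) [[316.6000061035156, 184.10000610351562], [348.29998779296875, 176.5], [363.3999938964844, 240.0], [331.70001220703125, 247.5]]
top grey [328.5 191.9] 18.5 (327, 184, 7, 17) [[326.29998779296875, 199.60000610351562], [327.29998779296875, 183.60000610351562], [333.0, 184.0], [332.0, 200.0]]
top red [335.4 192.5] 363.5 (324, 182, 23, 22) [[324.0, 182.0], [346.0, 182.0], [346.0, 203.0], [324.0, 203.0]]
top green [225.8 194.4] 1400.5 (207, 174, 66, 46) [[205.8000030517578, 174.5], [271.1000061035156, 171.1999969482422], [273.29998779296875, 215.8000030517578], [208.10000610351562, 219.10000610351562]]
```

View pics/c1.png

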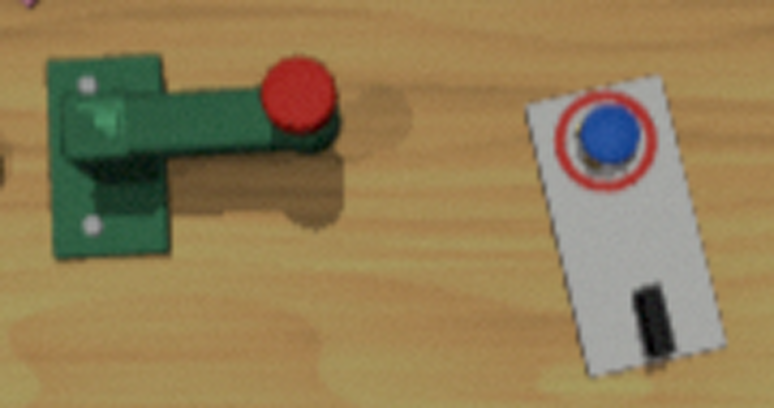

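View pics/c2.png

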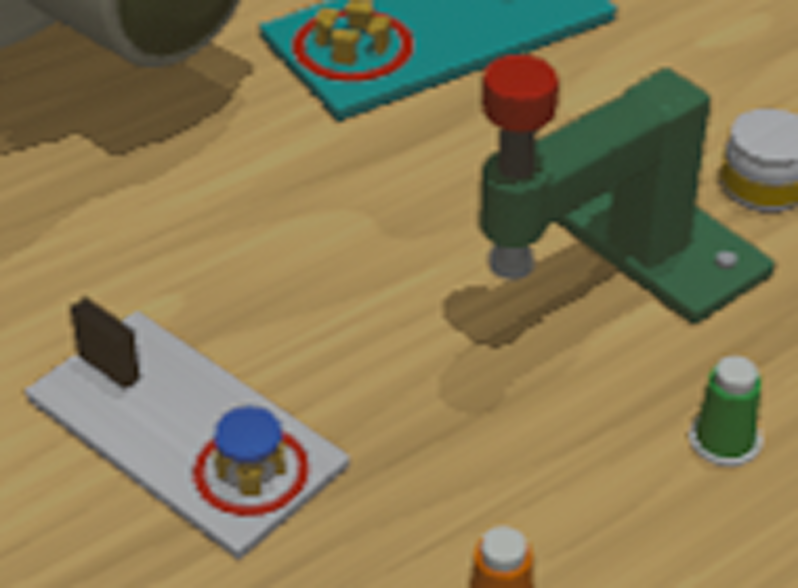

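Run:
```python
from h import *
np.set_printoptions(precision=4,suppress=True)
c1=lambda x,y:((x-1.65)/4.3+195,(y-1.65)/4.3+160); c2=lambda x,y:((x-1.6)/4.2+180,(y-1.6)/4.2+160)
for nm,a,b,z in [("knob",c2(520,75),c1(299,94),.205),("cap",c2(248,428),c1(610,131),.045),("fin",c2(104,325),c1(649,310),.052)]:
    print(nm,tri(a,b),onz("scene",a,z),onz("top",b,z))
print("ring",onz("top",c1(606,141),.010), onz("scene",c2(251,470),.01))
print("footram scene",onz("scene",c2(511,268),.065))
co=[onz("top",c1(*p),.010) for p in[(526,104),(658,76),(726,346),(592,378)]]; print(np.array(co), np.linalg.norm(co[0]-co[1]),np.linalg.norm(co[1]-co[2]))
d=co[1]-co[2]+co[0]-co[3]; print("plate +x dir deg",np.degrees(np.arctan2(d[1],d[0])))
# press y dir: arm top edge, foot edges (top of foot z~.01)
e=[onz("top",c1(*p),.139) for p in[(262,88),(70,95),(275,152),(165,156)]]
f=[onz("top",c1(*p),.01) for p in[(48,60),(160,55),(170,252),(56,259)]]; print(np.array(f))
for p,q in[(e[0],e[1]),(e[2],e[3]),(f[1],f[0]),(f[2],f[3])]:
    v=q-p; print("press y deg",np.degrees(np.arctan2(v[1],v[0])))
v=f[1]-f[2];print("press x-ish deg",np.degrees(np.arctan2(v[1],v[0])))
for nm,p in[("spa",(500,540))]: print(nm,onz("scene",c2(*p),.058))
print("spb",onz("scene",c2(737,372),.058),onz("top",(250,144),.058))
```

```text
knob (array([0.5751, 0.1022, 0.2074]), np.float64(0.0007689414851059895)) [0.5725 0.1039 0.205 ] [0.5757 0.1026 0.205 ]
cap (array([ 0.5774, -0.0824,  0.0495]), np.float64(0.0021735552790650295)) [ 0.5733 -0.0814  0.045 ] [ 0.5786 -0.082   0.045 ]
fin (array([ 0.4646, -0.1063,  0.0527]), np.float64(0.007326010409488731)) [ 0.4619 -0.1092  0.052 ] [ 0.4663 -0.1032  0.052 ]
ring [ 0.5774 -0.0829  0.01  ] [ 0.5733 -0.0819  0.01  ]
footram scene [0.575  0.1027 0.065 ]
[[ 0.6019 -0.0319  0.01  ]
 [ 0.6195 -0.1171  0.01  ]
 [ 0.4456 -0.1566  0.01  ]
 [ 0.4258 -0.0714  0.01  ]] 0.08707303814948603 0.17837823857370114
plate +x dir deg 12.716164445784253
[[0.633  0.2778 0.01  ]
 [0.6357 0.2049 0.01  ]
 [0.5074 0.1973 0.01  ]
 [0.5033 0.2705 0.01  ]]
press y deg 91.6987646619283
press y deg 91.72016665594364
press y deg 92.15834765616533
press y deg 93.19505482283876
press x-ish deg 3.388651791598601
spa [ 0.7235 -0.0244  0.058 ]
spb [0.7105 0.1558 0.058 ] [0.7038 0.15   0.058 ]
```

```bash
cat >> h.py <<'E'
def go(target,yaw=None):
    s=env.observe(); R=s["tool_rot"]; y=np.degrees(np.arctan2(R[1,0],R[0,0]))
    print("t",s["time_s"],"pos",np.round(s["position"],4),"yaw",round(y,2),"F",np.round(s["ft_force"],1),"grip",round(s["grip_width"],4),round(s["gripper_force"],1),"q",np.round(s["q"],1))
    print("units",np.round(R.T@(np.array(target)-s["position"])/.04,3),"roll",None if yaw is None else round((y-yaw)/5,3))
E
python3 -m jog '[{"linear":[0,0,0],"roll":0.8},{"linear":[0,0,0],"roll":0.8},{"linear":[0,0,0],"roll":0.8},{"linear":[0,0,0],"roll":0}]' 1 && python3 -c "
from h import *; go([.462,-.107,.13],12.7)"
```

```text
time_s: 0.43
position: [0.2311, -0.4989, 0.231]
tool_rot: [[0.975, 0.22, -0.0], [0.22, -0.975, 0.001], [0.0, -0.001, -1.0]]
ft_force: [-0.6, 0.5, -0.4]
grip_width: 0.0852
gripper_force: 0.0
t 0.4333 pos [ 0.2311 -0.4989  0.231 ] yaw 12.72 F [-0.6  0.5 -0.4] grip 0.0852 0.0 q [-77.5  21.8  74.4   0.   83.9  -0.2]
units [ 7.786 -8.284  2.531] roll 0.003
```

```bash
python3 -m jog '[{"linear":[0.65,-0.69,0.1]},{"linear":[0.65,-0.69,0.1]},{"linear":[0.65,-0.69,0.1]},{"linear":[0.65,-0.69,0.1]},{"linear":[0.65,-0.69,0.1]},{"linear":[0.65,-0.69,0.1]},{"linear":[0.65,-0.69,0.1]},{"linear":[0.65,-0.69,0.1]},{"linear":[0.65,-0.69,0.1]},{"linear":[0.65,-0.69,0.1]},{"linear":[0.65,-0.69,0.1]},{"linear":[0.6,-0.66,0.1]}]' && python3 -m jog '[{"linear":[0,0,0]},{"linear":[0,0,0]},{"linear":[0,0,0]}]'
python3 - <<'E'
from h import *; go([.462,-.107,.08],12.7)
for n in("scene","top"): cv2.imwrite(f"pics/{n}1.png",optics.get_image(n)[:,:,::-1])
a=[cv2.resize(cv2.imread(f"pics/{n}1.png")[y:y+110,x:x+100],None,fx=4,fy=4,interpolation=2) for n,x,y in(("scene",160,180),("top",300,160))]
cv2.imwrite("pics/c3.png",np.hstack(a))
E
```

```text
invalid input
```

Roll is apparently required in every row, so I'll add it.

```bash
python3 -m jog '[{"linear":[0.65,-0.69,0.1],"roll":0},{"linear":[0.65,-0.69,0.1],"roll":0},{"linear":[0.65,-0.69,0.1],"roll":0},{"linear":[0.65,-0.69,0.1],"roll":0},{"linear":[0.65,-0.69,0.1],"roll":0},{"linear":[0.65,-0.69,0.1],"roll":0},{"linear":[0.65,-0.69,0.1],"roll":0},{"linear":[0.65,-0.69,0.1],"roll":0},{"linear":[0.65,-0.69,0.1],"roll":0},{"linear":[0.65,-0.69,0.1],"roll":0},{"linear":[0.65,-0.69,0.1],"roll":0},{"linear":[0.6,-0.66,0.1],"roll":0}]' && python3 -m jog '[{"linear":[0,0,0],"roll":0},{"linear":[0,0,0],"roll":0},{"linear":[0,0,0],"roll":0}]'
python3 - <<'E'
from h import *; go([.462,-.107,.08],12.7)
for n in("scene","top"): cv2.imwrite(f"pics/{n}1.png",optics.get_image(n)[:,:,::-1])
a=[cv2.resize(cv2.imread(f"pics/{n}1.png")[y:y+110,x:x+100],None,fx=4,fy=4,interpolation=2) for n,x,y in(("scene",160,180),("top",300,160))]
cv2.imwrite("pics/c3.png",np.hstack(a))
E
```

```text
time_s: 1.43
position: [0.4606, -0.1064, 0.1831]
tool_rot: [[0.974, 0.225, 0.0], [0.225, -0.974, 0.0], [0.0, -0.0, -1.0]]
ft_force: [0.8, -1.1, 0.8]
grip_width: 0.0856
gripper_force: 0.0
time_s: 1.68
position: [0.4598, -0.1087, 0.1833]
tool_rot: [[0.975, 0.224, -0.0], [0.224, -0.975, -0.0], [-0.0, 0.0, -1.0]]
ft_force: [-0.2, -1.0, -0.2]
grip_width: 0.0852
gripper_force: 0.0
t 1.6833 pos [ 0.4598 -0.1087  0.1833] yaw 12.94 F [-0.2 -1.  -0.2] grip 0.0852 0.0 q [-27.7  16.7  90.8  -0.   72.5  49.4]
units [ 0.063 -0.029  2.582] roll 0.049
```

View pics/c3.png

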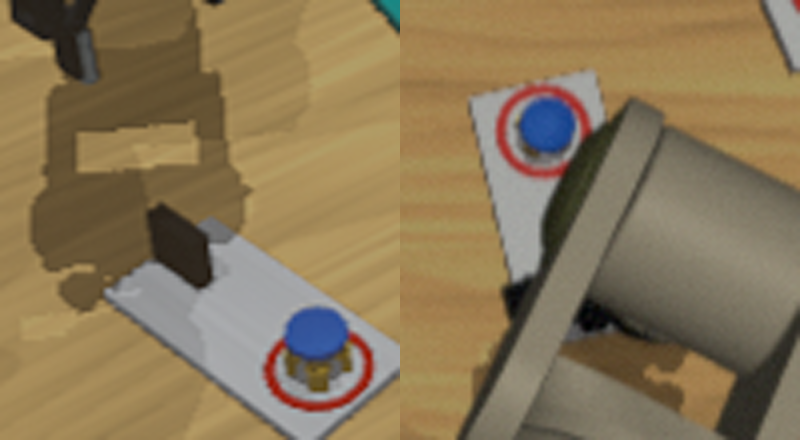

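The crops show the fin and plate undisturbed, with the gripper above them. I'll descend and grip.

```bash
python3 -m jog '[{"linear":[0.05,-0.03,0.6],"roll":0.05},{"linear":[0,0,0.7],"roll":0},{"linear":[0,0,0.7],"roll":0},{"linear":[0,0,0.7],"roll":0},{"linear":[0,0,0.6],"roll":0},{"linear":[0,0,0.4],"roll":0},{"linear":[0,0,0.3],"roll":0},{"linear":[0,0,0.13],"roll":0},{"linear":[0,0,0],"roll":0},{"linear":[0,0,0],"roll":0}]' && python3 -m jog '[{"linear":[0,0,0],"roll":0},{"linear":[0,0,0],"roll":0},{"linear":[0,0,0],"roll":0},{"linear":[0,0,0],"roll":0},{"linear":[0,0,0],"roll":0},{"linear":[0,0,0],"roll":0},{"linear":[0,0,0],"roll":0},{"linear":[0,0,0],"roll":0},{"linear":[0,0,0],"roll":0},{"linear":[0,0,0],"roll":0}]' -1 40
python3 - <<'E'
from h import *; go([.462,-.107,.018],12.7)
for n in("scene","top"): cv2.imwrite(f"pics/{n}2.png",optics.get_image(n)[:,:,::-1])
for n,w in(("scene",(215,245,265,290)),("top",(315,170,360,215))):
    c=blobs(cv2.imread(f"pics/{n}2.png")[:,:,::-1].copy(),"blue",w)[0];print(desc(c)[:3])
E
```

```text
time_s: 2.62
position: [0.4618, -0.1075, 0.0186]
tool_rot: [[0.976, 0.217, 0.001], [0.217, -0.976, -0.0], [0.0, 0.0, -1.0]]
ft_force: [0.2, -0.5, 0.4]
grip_width: 0.0855
gripper_force: 0.0
time_s: 3.45
position: [0.462, -0.107, 0.0184]
tool_rot: [[0.976, 0.218, 0.001], [0.218, -0.976, -0.001], [0.001, 0.001, -1.0]]
ft_force: [-0.4, -1.7, 5.5]
grip_width: 0.0133
gripper_force: 39.6
t 3.45 pos [ 0.462  -0.107   0.0184] yaw 12.61 F [-0.4 -1.7  5.5] grip 0.0133 39.6 q [-27.4  30.8 102.6  -0.   46.6  50. ]
units [0.001 0.001 0.011] roll -0.018
(array([238.9, 262.8]), 138.5, (232, 257, 15, 13))
(array([335.9, 191. ]), 120.0, (330, 185, 13, 13))
```

```bash
python3 -m jog '[{"linear":[0.01,-0.05,0],"roll":0},{"linear":[0.02,-0.1,0],"roll":0},{"linear":[0.03,-0.15,0],"roll":0},{"linear":[0.04,-0.2,0],"roll":0},{"linear":[0.055,-0.25,0],"roll":0},{"linear":[0.055,-0.25,0],"roll":0},{"linear":[0.055,-0.25,0],"roll":0},{"linear":[0.055,-0.25,0],"roll":0},{"linear":[0.055,-0.25,0],"roll":0},{"linear":[0.055,-0.25,0],"roll":0},{"linear":[0.055,-0.25,0],"roll":0},{"linear":[0.055,-0.25,0],"roll":0}]' && python3 -m jog '[{"linear":[0.055,-0.25,0],"roll":0},{"linear":[0.055,-0.25,0],"roll":0},{"linear":[0.055,-0.25,0],"roll":0},{"linear":[0.055,-0.25,0],"roll":0},{"linear":[0.05,-0.25,0],"roll":0},{"linear":[0.05,-0.22,0],"roll":0},{"linear":[0.04,-0.18,0],"roll":0},{"linear":[0.03,-0.14,0],"roll":0},{"linear":[0.02,-0.1,0],"roll":0},{"linear":[0.01,-0.07,0],"roll":0},{"linear":[0.01,-0.05,0],"roll":0},{"linear":[0,0,0],"roll":0}]' && python3 -m jog '[{"linear":[0,0,0],"roll":0},{"linear":[0,0,0],"roll":0},{"linear":[0,0,0],"roll":0}]'
python3 - <<'E'
from h import *; go([.460,.0777,.0184],12.7)
for n in("scene","top"): cv2.imwrite(f"pics/{n}3.png",optics.get_image(n)[:,:,::-1])
a=[cv2.resize(cv2.imread(f"pics/{n}3.png")[y:y+110,x:x+100],None,fx=4,fy=4,interpolation=2) for n,x,y in(("scene",255,165),("top",230,150))]
cv2.imwrite("pics/c4.png",np.hstack(a))
E
```

```text
time_s: 4.55
position: [0.4615, -0.0045, 0.0184]
tool_rot: [[0.976, 0.218, 0.001], [0.218, -0.976, -0.001], [0.001, 0.001, -1.0]]
ft_force: [0.5, -5.3, 4.7]
grip_width: 0.0134
gripper_force: 40.1
time_s: 5.55
position: [0.4606, 0.0778, 0.0184]
tool_rot: [[0.976, 0.218, 0.001], [0.218, -0.976, -0.0], [0.001, 0.001, -1.0]]
ft_force: [1.4, -2.1, 6.4]
grip_width: 0.0137
gripper_force: 40.2
time_s: 5.8
position: [0.4606, 0.0778, 0.0184]
tool_rot: [[0.976, 0.218, 0.001], [0.218, -0.976, 0.0], [0.001, 0.0, -1.0]]
ft_force: [0.3, -0.7, 4.9]
grip_width: 0.0136
gripper_force: 40.1
t 5.8 pos [0.4606 0.0778 0.0184] yaw 12.58 F [ 0.3 -0.7  4.9] grip 0.0136 40.1 q [ -5.   30.3 103.7   0.   45.9  72.4]
units [-0.015  0.     0.001] roll -0.024
```

View pics/c4.png

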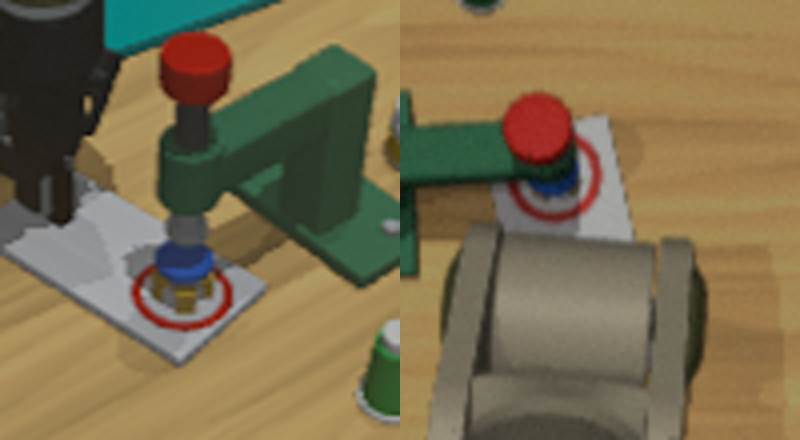

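The scene crop shows the cap under the ram foot (cap at about x=185 and foot at 187 in the crop). The top crop shows the ring around the cap, below the guide. I'll check the centring numerically.

Run:
```python
from h import *
np.set_printoptions(precision=4,suppress=True)
def bc(c,z,n):
    x,y,w,h=cv2.boundingRect(c); p=(x+w/2-.5,y+h/2-.5); return np.array(p),onz(n,p,z)[:2]
for n,k in(("scene",0),("scene",3),("top",0),("top",3)):
    big=cv2.resize(cv2.imread(f"pics/{n}{k}.png")[:,:,::-1].copy(),None,fx=4,fy=4,interpolation=cv2.INTER_CUBIC)
    W={"scene0":[(285,165,325,205),(215,245,265,290)],"scene3":[(285,165,325,200),(280,215,325,255)],"top0":[(245,165,285,205),(310,170,365,215)],"top3":[(245,165,285,192),(245,165,285,215)]}[f"{n}{k}"]
    up=lambda w:tuple(4*v for v in w)
    def res(c,z,nm,ell=False):
        x,y,w,h=cv2.boundingRect(c); p=np.array([x+w/2,y+h/2])/4-.5
        if ell: p=np.array(cv2.fitEllipse(c)[0])/4-.375
        print(n,k,nm,p,"wh",w/4,h/4,"->",onz(n,p,z)[:2])
    res(blobs(big,"red",up(W[0]),300)[0],.1925 if n=="scene" else .205,"knob")
    r=blobs(big,"red",up(W[1]),100)
    if (n,k)!=("top",3): res(np.vstack(r),.010,"ring",True); res(np.vstack(r),.010,"ringbox")
    b=blobs(big,"blue",up(W[1]),100); res(b[0],.041,"cap")
n="scene"
A=lambda x,y:[np.round(proj(m,(x,y,z)),1) for m in("scene","top") for z in(.205,.045,.01)]
print(A(.575,.1025))
```

```text
scene 0 knob [303.5   181.625] wh 17.0 17.75 -> [0.5722 0.1051]
scene 0 ring [239.3456 271.5906] wh 26.75 19.0 -> [ 0.5734 -0.082 ]
scene 0 ringbox [239.125 272.75 ] wh 26.75 19.0 -> [ 0.5761 -0.0844]
scene 0 cap [238.625 262.875] wh 15.25 12.75 -> [ 0.5736 -0.082 ]
scene 3 knob [303.5  181.75] wh 17.0 18.0 -> [0.5725 0.1048]
scene 3 ring [300.1721 238.0291] wh 24.75 16.0 -> [0.5716 0.1045]
scene 3 ringbox [300.125 239.25 ] wh 24.75 16.0 -> [0.5749 0.1017]
scene 3 cap [300.75 230.25] wh 14.0 10.0 -> [0.5743 0.1027]
top 0 knob [263.875 181.75 ] wh 17.25 17.0 -> [0.5751 0.1033]
top 0 ring [335.3586 192.4114] wh 22.75 22.25 -> [ 0.5774 -0.0824]
top 0 ringbox [335.375 192.375] wh 22.75 22.25 -> [ 0.5775 -0.0824]
top 0 cap [336.375 191.   ] wh 13.75 13.5 -> [ 0.5767 -0.0821]
top 3 knob [267.25  182.375] wh 24.0 18.25 -> [0.5735 0.0954]
top 3 cap [268.   194.25] wh 12.0 8.5 -> [0.5691 0.1023]
[array([303.6, 178.2]), array([300.9, 229.3]), array([300.4, 239.1]), array([264.2, 181.8]), array([267.8, 191.9]), array([268.5, 193.7])]
```

```bash
python3 -m jog '[{"linear":[-0.007,-0.025,0],"roll":0},{"linear":[0,0,0],"roll":0},{"linear":[0,0,0],"roll":0},{"linear":[0,0,0],"roll":0}]' && python3 -m jog '[{"linear":[0,0,0],"roll":0},{"linear":[0,0,0],"roll":0},{"linear":[0,0,0],"roll":0},{"linear":[0,0,0],"roll":0},{"linear":[0,0,0],"roll":0},{"linear":[0,0,0],"roll":0},{"linear":[0,0,0],"roll":0},{"linear":[0,0,0],"roll":0}]' 1 && python3 -m jog '[{"linear":[0,0,-0.1],"roll":0},{"linear":[0,0,-0.2],"roll":0},{"linear":[0,0,-0.4],"roll":0},{"linear":[0,0,-0.6],"roll":0},{"linear":[0,0,-0.7],"roll":0},{"linear":[0,0,-0.8],"roll":0},{"linear":[0,0,-0.8],"roll":0},{"linear":[0,0,-0.8],"roll":0},{"linear":[0,0,-0.8],"roll":0},{"linear":[0,0,-0.6],"roll":0},{"linear":[0,0,-0.3],"roll":0},{"linear":[0,0,0],"roll":0}]' && python3 -m jog '[{"linear":[0,0,0],"roll":0},{"linear":[0,0,0],"roll":0},{"linear":[0,0,0],"roll":0},{"linear":[0,0,0],"roll":0},{"linear":[0,0,0],"roll":0},{"linear":[0,0,0],"roll":0},{"linear":[0,0,0],"roll":0},{"linear":[0,0,0],"roll":0}]' -1 40
python3 - <<'E'
from h import *; np.set_printoptions(precision=4,suppress=True); go([.5745,.1033,.215],12.7)
for n in("scene","top"): cv2.imwrite(f"pics/{n}4.png",optics.get_image(n)[:,:,::-1])
up=lambda w:tuple(4*v for v in w)
big=cv2.resize(cv2.imread("pics/scene4.png")[:,:,::-1].copy(),None,fx=4,fy=4,interpolation=cv2.INTER_CUBIC)
for k,w,z in(("red",(285,165,325,200),.1925),("red",(280,215,325,255),.01),("blue",(280,215,325,255),.041)):
    c=np.vstack(blobs(big,k,up(w),100)); x,y,ww,h=cv2.boundingRect(c); p=np.array([x+ww/2,y+h/2])/4-.5; print(k,p,onz("scene",p,z)[:2])
E
```

```text
time_s: 6.23
position: [0.4603, 0.0785, 0.0184]
tool_rot: [[0.976, 0.218, 0.002], [0.218, -0.976, -0.0], [0.001, 0.001, -1.0]]
ft_force: [1.1, -3.9, 6.2]
grip_width: 0.0133
gripper_force: 40.2
time_s: 6.9
position: [0.4596, 0.0787, 0.0181]
tool_rot: [[0.976, 0.218, -0.0], [0.218, -0.976, 0.0], [-0.0, -0.0, -1.0]]
ft_force: [0.2, -0.4, -0.1]
grip_width: 0.0855
gripper_force: 0.0
time_s: 7.9
position: [0.4603, 0.0787, 0.2655]
tool_rot: [[0.976, 0.218, 0.006], [0.218, -0.976, -0.001], [0.006, 0.002, -1.0]]
ft_force: [0.5, -1.2, 0.8]
grip_width: 0.0856
gripper_force: 0.0
time_s: 8.57
position: [0.4597, 0.0787, 0.262]
tool_rot: [[0.976, 0.218, -0.0], [0.218, -0.976, 0.0], [-0.0, -0.0, -1.0]]
ft_force: [0.2, -0.3, 0.9]
grip_width: -0.0002
gripper_force: 0.0
t 8.5667 pos [0.4597 0.0787 0.262 ] yaw 12.61 F [ 0.2 -0.3  0.9] grip -0.0002 0.0 q [-4.9 12.  83.4  0.  84.6 72.5]
units [2.936 0.027 1.174] roll -0.019
red [303.5  181.75] [0.5725 0.1048]
red [300.125 239.   ] [0.5742 0.1022]
blue [300.875 230.   ] [0.5738 0.1035]
```

```bash
python3 -m jog '[{"linear":[0.2,0,0],"roll":0},{"linear":[0.45,0.01,0],"roll":0},{"linear":[0.5,0.01,0.1],"roll":0},{"linear":[0.5,0,0.15],"roll":0},{"linear":[0.5,0.01,0.15],"roll":0},{"linear":[0.45,0,0.2],"roll":0},{"linear":[0.235,0,0.2],"roll":0},{"linear":[0.1,0,0.15],"roll":0},{"linear":[0,0,0.15],"roll":0},{"linear":[0,0,0],"roll":0},{"linear":[0,0,0],"roll":0},{"linear":[0,0,0],"roll":0}]'
python3 - <<'E'
from h import *; go([.5745,.1033,.200],12.7)
a=optics.get_image("scene")[140:270,240:370]; b=optics.get_image("top")[120:250,210:340]
cv2.imwrite("pics/c5.png",cv2.resize(np.hstack([a,b])[:,:,::-1],None,fx=3,fy=3,interpolation=2))
E
```

```text
time_s: 9.67
position: [0.5741, 0.1031, 0.2189]
tool_rot: [[0.976, 0.218, 0.001], [0.218, -0.976, -0.0], [0.001, 0.0, -1.0]]
ft_force: [0.0, 0.5, 0.3]
grip_width: 0.0001
gripper_force: 0.0
t 9.6667 pos [0.5741 0.1031 0.2189] yaw 12.6 F [0.  0.5 0.3] grip 0.0001 0.0 q [-1.4 25.7 70.1 -0.  84.2 76. ]
units [ 0.009 -0.004  0.471] roll -0.02
```

View pics/c5.png

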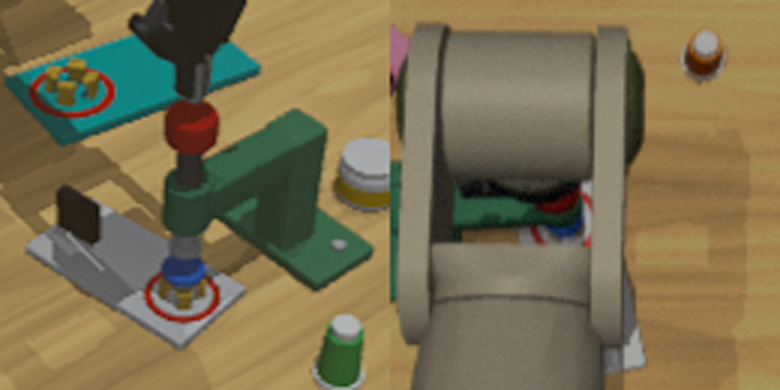

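The closed fingertips sit right over the knob centre (scene crop at about 190,95), and the cap is under the ram. I'll press in stages, first to about z=0.187, just before the cap is met.

```bash
for i in 1; do python3 -m jog '[{"linear":[0,0,0.1],"roll":0},{"linear":[0,0,0.1],"roll":0},{"linear":[0,0,0.1],"roll":0},{"linear":[0,0,0.1],"roll":0},{"linear":[0,0,0.1],"roll":0},{"linear":[0,0,0.1],"roll":0},{"linear":[0,0,0.1],"roll":0},{"linear":[0,0,0.1],"roll":0},{"linear":[0,0,0],"roll":0},{"linear":[0,0,0],"roll":0}]'; done; python3 -m jog '[{"linear":[0,0,0.025],"roll":0},{"linear":[0,0,0.025],"roll":0},{"linear":[0,0,0.025],"roll":0},{"linear":[0,0,0.025],"roll":0},{"linear":[0,0,0],"roll":0},{"linear":[0,0,0],"roll":0}]'
```

```text
time_s: 10.6
position: [0.5745, 0.1031, 0.186]
tool_rot: [[0.976, 0.218, -0.0], [0.218, -0.976, -0.0], [-0.0, -0.0, -1.0]]
ft_force: [-1.2, -0.8, 1.6]
grip_width: 0.0002
gripper_force: 1.1
time_s: 11.1
position: [0.5745, 0.1032, 0.1823]
tool_rot: [[0.976, 0.218, 0.0], [0.218, -0.976, 0.0], [0.0, 0.0, -1.0]]
ft_force: [-2.3, 0.0, 3.7]
grip_width: -0.0001
gripper_force: 2.2
```

```bash
python3 -m jog '[{"linear":[0,0,0.025],"roll":0},{"linear":[0,0,0.025],"roll":0},{"linear":[0,0,0],"roll":0}]' | grep -E "posi|ft"; python3 -m jog '[{"linear":[0,0,0.025],"roll":0},{"linear":[0,0,0.025],"roll":0},{"linear":[0,0,0],"roll":0}]' | grep -E "posi|ft";  python3 -m jog '[{"linear":[0,0,0.025],"roll":0},{"linear":[0,0,0.025],"roll":0},{"linear":[0,0,0],"roll":0}]' | grep -E "posi|ft";  python3 -m jog '[{"linear":[0,0,0.025],"roll":0},{"linear":[0,0,0.025],"roll":0},{"linear":[0,0,0],"roll":0}]' | grep -E "posi|ft"
```

```text
position: [0.5746, 0.1032, 0.1803]
ft_force: [-2.6, 0.1, 6.5]
position: [0.5746, 0.1032, 0.1785]
ft_force: [-2.6, -0.5, 5.9]
position: [0.5746, 0.1032, 0.1759]
ft_force: [-0.9, 0.1, 2.0]
position: [0.5746, 0.1031, 0.1741]
ft_force: [-0.5, -0.6, 4.8]
```

The push peaked, dropped to 2 N and is rising again, so the cap has snapped home. Next I'll press firmly.

```bash
python3 -m jog '[{"linear":[0,0,0.025],"roll":0},{"linear":[0,0,0.025],"roll":0},{"linear":[0,0,0.025],"roll":0},{"linear":[0,0,0.025],"roll":0},{"linear":[0,0,0],"roll":0}]' | grep -E "posi|ft"; python3 -m jog '[{"linear":[0,0,0.025],"roll":0},{"linear":[0,0,0.025],"roll":0},{"linear":[0,0,0.025],"roll":0},{"linear":[0,0,0.025],"roll":0},{"linear":[0,0,0],"roll":0},{"linear":[0,0,0],"roll":0}]' | grep -E "time|posi|ft"
python3 - <<'E'
from h import *
a=optics.get_image("scene")[140:270,240:370]
cv2.imwrite("pics/c6.png",cv2.resize(a[:,:,::-1],None,fx=4,fy=4,interpolation=2))
E
```

```text
position: [0.5747, 0.1032, 0.171]
ft_force: [-3.5, -0.6, 10.6]
time_s: 13.02
position: [0.5748, 0.1032, 0.1681]
ft_force: [-5.5, 0.8, 16.6]
```

View pics/c6.png

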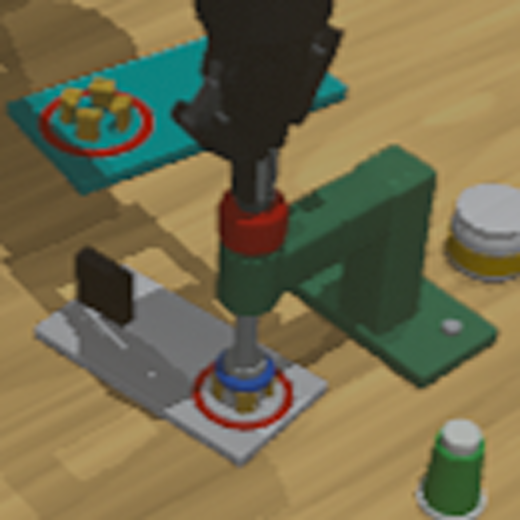

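The cap sits low in the jaws at about (245,372), with the ram foot centred on it. I'll push slightly more, then hand in.

```bash
python3 -m jog '[{"linear":[0,0,0.025],"roll":0},{"linear":[0,0,0.025],"roll":0},{"linear":[0,0,0.01],"roll":0},{"linear":[0,0,0],"roll":0},{"linear":[0,0,0],"roll":0},{"linear":[0,0,0],"roll":0}]' | grep -E "time|posi|ft" && python3 -c "
from rig import env
print(env.observe()['ft_force']); print(env.close_job())"
```

```text
time_s: 13.57
position: [0.5749, 0.1032, 0.1662]
ft_force: [-5.9, -0.1, 19.2]
[-5.89487273 -0.05235357 19.22158868]
the job is handed in; nothing more can be done
None
```

The job is handed in at 13.6 s: the plate was slid under the press and the fin released, the push force dropped and rose again as the cap snapped home, and the arm ended holding the knob down with about 19 N; the spools and pin tin were not touched.

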